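# Park the pick carrier on the bench rail

## Task

Hang the hooked pick carrier that stands on the plywood riser onto the free stretch of the steel rail under the extraction pipe, its sloping black grip towards the robot, then slide it along the rail past the sprung ball of the parking catch until it sits in the catch, between the ball and the stop plate. Leave it hanging there on its own, upright and still. Ease it in: do not push the catch along the rail, and leave the jar, the unhooked pick rack and the bone where they stand.

Things in the scene. Friction and masses are not known exactly. Their poses are not given: they have to be found in the camera images.
- hanger: Loose pick carrier, 0.3 kg, upright on the riser. Pale wood block 60 (x) x 90 (y) x 35 (z) mm, x -24 to +36, with 4 steel picks to z 63 at x 20, y +-18 and +-34. A steel strip 30 wide (y), 5 thick, rises at x -14 to -9 to z 125, crosses to +x and ends at x 9 to 14, z 99: a hook open downward. Origin: level with the underside, below the hook's middle; z up, black grip towards -x.
- riser: Fixed plywood riser on which the carrier stands: 150 (x) x 160 (y) mm, 80 mm high, open below on the robot side. Origin on the bench under its middle.
- hook (a point): Middle of the underside of the hook's top, the face that rests on the rail, 120 mm above the carrier's origin. The hook is 18 mm wide inside (x) and 30 mm long (y), its top 5 mm thick; its far leg reaches 21 mm below this point. Axes as hanger.
- grip (a point): Holding point in the black grip bar, at x -34.5, z 109 mm from the carrier's origin. The bar is 24 mm wide (y), 14 thick, 64 long; it leaves the strip at x -12, z 70 and rises towards -x, 30 degrees off vertical. Pinch it across y, tool sloping like the bar (fingers down and towards +x). Axes as hanger (not sloped).
- stand: Fixed frame; place and yaw vary. Origin on the bench below the rail's middle, y along the rail, +x away from the robot. Two 16 mm square posts at y +-200, x 0, 350 mm high, on feet 45 mm wide (y), 12 high, x -85 to 75. Steel rail 12 mm in diameter along y between the posts, axis at x 0, z 210 mm.
- pipe (a point): Middle of the fixed aluminium extraction pipe above the rail, on its axis: 42 mm in diameter, 430 long (48 mm end collars to +-225), along the stand's y, at x -20, z 375 mm in the stand's frame. A gripper held vertical on the hung carrier runs into it; one leaning back towards -x by 28 to 45 degrees passes below it. Axes as stand.
- seat (a point): Parked place on the rail's top line, where hook belongs; moves with the dark steel catch clamped on the rail (place varies, slips at about 30 N). Axes as stand. From here: stop plate face at y +18 mm; ball centre y -28, z 15; arm above, y -42 to 28, x +-9, z 25 to 33, so enter only along the rail from -y. Rail free from y -55 to the post at -y. Hook has 3 mm play each way.
- ball (a joint): Lift of the catch's sprung steel ball, 28 mm in diameter, in m: 0 down, at most 0.009. Down, its lowest point is 1 mm above the rail's top, so it holds in a 5 mm thick hook; a hook sliding under it lifts it 4 mm. Spring 1.2 N plus 0.3 N per mm; with friction the push along the rail is about 3 to 15 N. Once the hook is past, the ball drops.
- jar: Bystander: round amber jar with white cap, 60 mm across, 85 mm high, origin under its middle.
- rack: Bystander: pale wooden block 60 x 90 x 35 mm with three picks up to 75 mm high and no hook, origin under its middle.
- bone: Bystander: bone fragment like a thick spool standing on end, 76 mm across, 72 mm high, origin under its middle.
Things that resemble listed ones, but are neither listed nor needed, are in the scene too. What is shaped like the hanger but pink or turquoise is not meant.

How it is judged (in metres and radians):
On the way, in this order (a step that is already met when the one before it is completed fails the run):
1. the carrier is hooked over the free stretch of the rail, short of the ball (x of hook in the frame of seat between -0.009 and 0.009 m and z of hook in the frame of seat between -0.005 and 0.007 m and y of hook in the frame of seat below -0.055 m and angle between the y axis of hanger and the y axis of stand, either way round below 0.3 rad), for 0.1 s.
2. hooked on the rail, it lifts the ball as it slides under it (x of hook in the frame of seat between -0.009 and 0.009 m and z of hook in the frame of seat between -0.005 and 0.007 m and y of hook in the frame of seat between -0.055 and 0 m and value of joint ball above 0.0025 m), for 0.03 s.
At the end, for the whole second after the job is handed in: The carrier hangs on the rail, hook within 6 mm of the parked place along the rail (9 mm across, 5 mm below to 7 above), ball down (lifted under 2.5 mm), under 10 degrees off upright and 17 off the rail, grip on the robot side (20 mm or more), at rest (x of hook in the frame of seat between -0.009 and 0.009 m and z of hook in the frame of seat between -0.005 and 0.007 m and x of grip in the frame of seat below -0.02 m and y of hook in the frame of seat between -0.006 and 0.006 m and value of joint ball below 0.0025 m and angle between hanger's own z axis and vertical below 0.17 rad and angle between the y axis of hanger and the y axis of stand, either way round below 0.3 rad and linear speed of hanger below 0.02 m/s); the robot touches nothing.
It fails at once if the catch is pushed more than 6 mm along the rail (distance of seat from where it was at the start of the episode above 0.006 m).
It fails at once if the jar is shifted more than 20 mm or tipped (distance of jar from where it was at the start of the episode above 0.02 m or angle between jar's own z axis and vertical above 0.3 rad).
It fails at once if the rack is shifted more than 20 mm or tipped (distance of rack from where it was at the start of the episode above 0.02 m or angle between rack's own z axis and vertical above 0.3 rad).
It fails at once if the bone is shifted more than 20 mm or tipped (distance of bone from where it was at the start of the episode above 0.02 m or angle between bone's own z axis and vertical above 0.3 rad).
It also fails if it takes over 64 s, if anything falls off the work surface, if the arm or the gripper's body presses on something with over 40 N, if the wrist force passes 120 N, or if a joint passes its speed limit or range.

## Robot

A 7-joint arm with a two-finger parallel gripper is mounted at the origin on the work surface. World frame = base frame: x ahead of the robot, y to its left, z up, the work surface at z = 0. Lengths are in mm, angles in rad, forces in N, time in s.
With the tool pointing down it reaches from about 350 to 900 mm from the base axis. Payload 7.2 kg.
Tool frame: the origin (TCP) lies at the very end of the fingers, on their centre line; the grasp point (between the pads) lies 19 mm behind it; z points along the fingers, y is the line along which they close (so a half turn about z gives the same grasp; the last joint's range is limited). The gripper opens to 85 mm and grips with 20 to 120 N. Pads are 22 mm wide; open, the fingers measure 114 mm over their backs; the gripper's body (76 mm by 85 mm) begins 54 mm behind the grasp point. The pads swing forward as they close: fully open they stand 13 mm farther back than shut.
Start: joints at [1.276, 0.411, -0.013, 1.596, 0.006, 1.134, -0.082], TCP at [140.525, -609, 231.297] pointing down, gripper open.
Joint ranges: [-2.95, 2.95], [-0.29, 1.99], [-1.47, 1.44], [0.14, 2.54], [-1.03, 4.17], [0.13, 1.85], [-2.86, 2.86]. Speed limits (rad/s): [2.39, 2.39, 3.01, 3.01, 3.14, 3.14, 3.14].

## Interface

Orientations are given as a unit quaternion [x, y, z, w].
In Python, from cell import * gives the robot as it stands.
- The arm moves only by the tool jog_arm, never from a script. Its argument "increments" is a list that holds one entry, the list of rows, each a list of 7 numbers: the turn, a rotation vector about the tool's x, y, z in units of 6 degrees (1.0 is 6 degrees), then the shift along the tool's x, y, z in units of 25 mm (1.0 is 25 mm), then the opening, from 0 (shut) to 1 (fully open). In form: [[[wx, wy, wz, x, y, z, hand], ...]]. A call has 1 to 12 rows; each row is the pose to reach, as a shift and turn from the pose commanded when the call began, along the tool's axes at that moment; what a row does not reach only later rows make up. A row lasts 1/10 s, in which the tool goes at most 50 mm and 8.59 degrees, less where a joint would pass 70% of its speed; a pose out of reach is approached as far as the arm can. A call with a gripper value outside its range is refused whole. The fingers move at their own pace and stop on an object; "squeeze" is the grip in N (left out, the last holds). Time passes only in rows, so rows that repeat a pose let the fingers close. It gives the time, the measured TCP pose, the force, the opening and the grip force at its end, in the units of the state.
- read_state(): the state, without advancing time (a new reading comes with each control period).
- grab_frame(name): name is "scene" or "top" or "wrist"; returns the picture (400x640x3 uint8, blue, green, red); there is no depth.
- camera_info(name): a dict with "K" (3x3 intrinsics, pixels), "T" (4x4, takes a point from camera to world coordinates). Camera axes: x right, y up, looking along -z (the intrinsics and any distortion apply to the point x, -y, -z); pixel columns grow to the right and rows downward; lengths in mm; the calibration is good to about 2 mm. A picture is of the moment at which its call begins: read the wrist's pose just before it. camera_info takes no time and is no camera call; for the wrist camera it gives the pose at the moment of the call.
- sign_off(): hands the job in; it is judged then, once.
The state is a dict: "time": time; "joint_positions": joint angles; "qd": joint speeds; "joint_torque": joint torques, N m; "tool_pos": TCP position; "ee_rot": TCP orientation; "ft_force": force on the tool from outside, world axes, zero at the start; "ft_torque": the same for the moment, N m; "gripper_width": finger opening in mm; "finger_force": force on a finger pad.
Only numpy, scipy, OpenCV 4.12 (cv2) and the standard library are available. Lean on these libraries where they do the work, as an engineer would, in place of code of your own. Each camera call takes 0.05 s, during which the arm holds its last target. There are 200 camera calls.

## Working session

There is one attempt and no reset: what is moved stays moved. The work goes in short steps, Python scripts to look and compute and a tool call to move; the robot and the scene stay as the last step left them, time stands still between calls to the robot, and variables do not carry over. Pictures are saved under pics/ and viewed, at most 10 in all, crops included, and the job is handed in when it is done.

Besides the shell and the picture viewer there is one more tool, called after ">>>" by a JSON object that holds its "name" and its "arguments". jog_arm: Moves the arm, as the interface text tells. Its arguments: {"type":"object","properties":{"increments":{"type":"array","items":{"type":"array","items":{"type":"array","items":{"type":"number"}}}},"squeeze":{"type":"number"}},"required":["increments"]}

```bash
mkdir -p pics
python3 - <<'E'
from cell import *
import cv2,numpy as np
a=grab_frame("scene");b=grab_frame("top")
cv2.imwrite("pics/s1.png",a);cv2.imwrite("pics/t1.png",b)
for n in("scene","top","wrist"):
    c=camera_info(n);print(n,np.round(c["K"],1).tolist(),np.round(c["T"],3).tolist(),[k for k in c])
s=read_state();print(s["tool_pos"],s["ee_rot"],s["ft_force"],s["time"])
E
```

```text
scene [[375.7, 0.0, 322.9], [0.0, 375.7, 199.1], [0.0, 0.0, 1.0]] [[-0.346, -0.803, 0.485, 1112.021], [0.938, -0.289, 0.19, 295.185], [-0.012, 0.521, 0.854, 1201.574], [0.0, 0.0, 0.0, 1.0]] ['K', 'T']
top [[408.4, 0.0, 310.8], [0.0, 408.4, 205.2], [0.0, 0.0, 1.0]] [[0.0, 0.988, -0.153, 373.245], [-1.0, -0.003, -0.024, 60.907], [-0.024, 0.153, 0.988, 1433.168], [0.0, 0.0, 0.0, 1.0]] ['K', 'T']
wrist [[333.6, 0.0, 323.0], [0.0, 333.6, 196.8], [0.0, 0.0, 1.0]] [[0.225, 0.936, 0.27, 208.883], [-0.974, 0.216, 0.06, -592.898], [-0.002, -0.277, 0.961, 372.751], [0.0, 0.0, 0.0, 1.0]] ['K', 'T']
[ 140.39897683 -608.57313679  230.52122488] [ 9.93577505e-01  1.13151272e-01 -1.14614185e-04 -7.19563056e-04] [0.71879208 0.86267006 0.98356518] 0.1
```

View pics/s1.png

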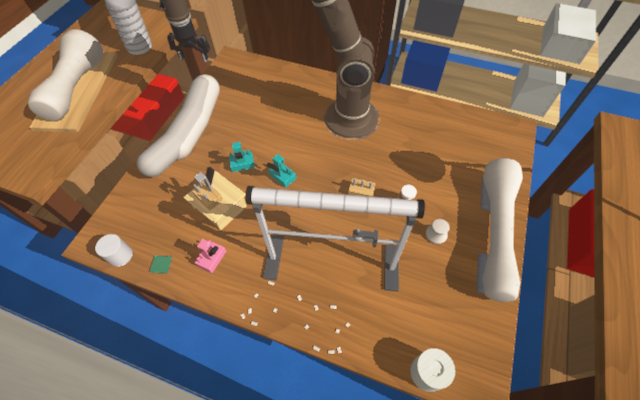

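View pics/t1.png

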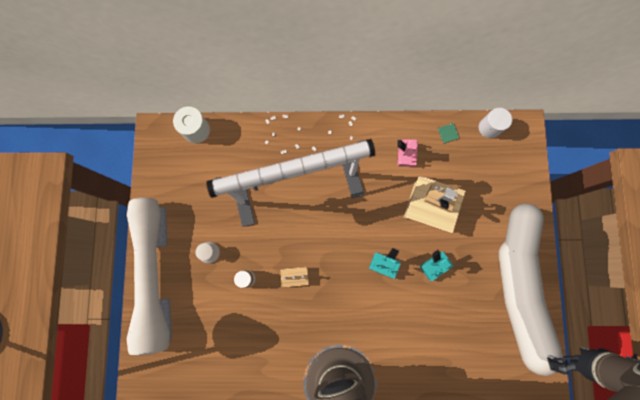

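The scene picture shows the stand with the pipe from (250,197) to (422,208) and the catch at about (365,237). The riser with the carrier is at about (215,195). In the top view the riser is at (437,205) and the pipe runs from (212,188) to (372,148). Next I'll enlarge both.

Run:
```python
import cv2
a=cv2.imread("pics/s1.png");b=cv2.imread("pics/t1.png")
cv2.imwrite("pics/s2.png",cv2.resize(a[160:300,170:440],None,fx=2.96,fy=2.96,interpolation=cv2.INTER_CUBIC))
cv2.imwrite("pics/t2.png",cv2.resize(b[130:240,200:480],None,fx=2.85,fy=2.85,interpolation=cv2.INTER_CUBIC))
```

```text
(no output)
```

View pics/s2.png

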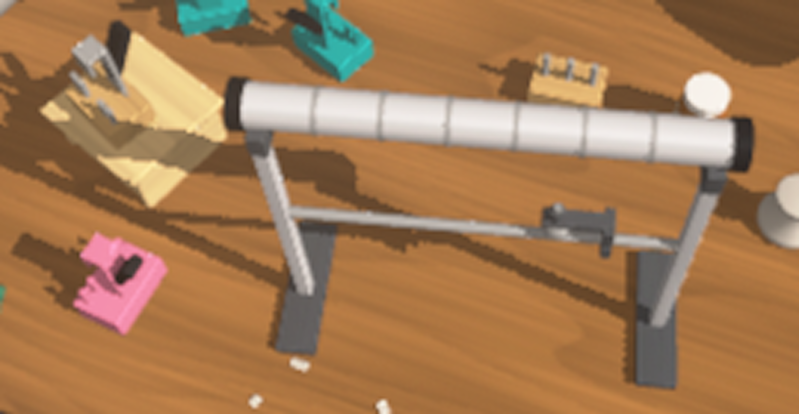

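View pics/t2.png

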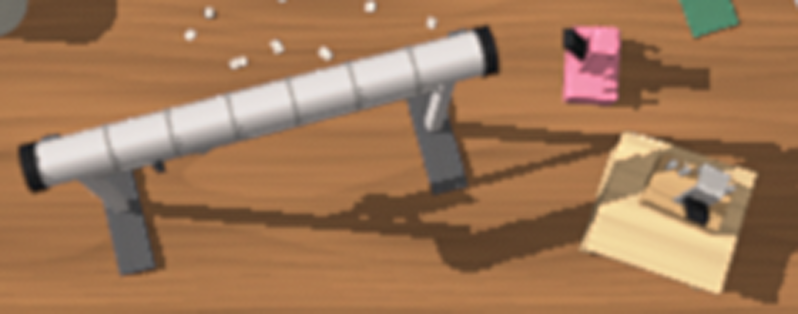

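The scene crop shows the pipe ends at (226,103) and (751,143) and the rail from (293,211) to (675,245). The catch arm spans (548,210)–(615,215), with the stop plate near (606,240). The hook is at (90,48) with the grip at (119,42). In the top crop the riser corners are (622,132), (756,172), (721,293) and (582,248), the hook is at (712,185) and the grip at (697,207).

```bash
cat > h.py <<'E'
from cell import *
import cv2,numpy as np
from scipy.spatial.transform import Rotation as R
def ray(cam,uv):
    c=cam if isinstance(cam,dict) else camera_info(cam)
    K=np.array(c["K"]);T=np.array(c["T"])
    d=np.linalg.inv(K)@[uv[0],uv[1],1]; d=T[:3,:3]@(d*[1,-1,-1])
    return T[:3,3],d/np.linalg.norm(d)
def plane(cam,uv,z):
    o,d=ray(cam,uv); return o+d*(z-o[2])/d[2]
def tri(r):
    A=sum(np.eye(3)-np.outer(d,d) for o,d in r); b=sum((np.eye(3)-np.outer(d,d))@o for o,d in r)
    p=np.linalg.solve(A,b); return p,[np.linalg.norm(np.cross(p-o,d)) for o,d in r]
def proj(cam,p):
    c=cam if isinstance(cam,dict) else camera_info(cam)
    T=np.array(c["T"]);q=T[:3,:3].T@(np.array(p,float)-T[:3,3]); q=np.array(c["K"])@(q*[1,-1,-1]); return q[:2]/q[2]
E
cat > m1.py <<'E'
from h import *
np.set_printoptions(precision=1,suppress=True)
S=lambda u,v:(u/2.96+170-.3,v/2.96+160-.3)
T=lambda u,v:(u/2.85+200-.3,v/2.85+130-.3)
for n,a,b in(("pipe-",(226,103),(493,50)),("pipe+",(751,143),(28,168)),("hook",(90,46),(714,180)),("grip",(121,30),(697,207))):
    p,e=tri([ray("scene",S(*a)),ray("top",T(*b))]);print(n,p,np.array(e))
L=plane("top",T(28,168),375);Rr=plane("top",T(493,50),375);print(L,Rr,np.linalg.norm(L-Rr))
L2=plane("scene",S(751,143),375);R2=plane("scene",S(226,103),375);print(L2,R2,np.linalg.norm(L2-R2))
y=((L-Rr)+(L2-R2))[:2];y/=np.linalg.norm(y);x=np.array([y[1],-y[0]]);mid=(L+Rr+L2+R2)[:2]/4;o=mid+20*x
print("stand",o,"yaw",np.arctan2(-y[0],y[1]))
for u in((293,211),(675,245)):
    p=plane("scene",S(*u),213);print("rail",(p[:2]-o)@x,(p[:2]-o)@y)
for u in((548,208),(615,213)):
    p=plane("scene",S(*u),249);print("arm",(p[:2]-o)@x,(p[:2]-o)@y)
c=np.array([plane("top",T(*u),80) for u in((622,132),(756,172),(721,293),(582,248))]);print(c,c.mean(0),np.linalg.norm(c-np.roll(c,1,0),axis=1))
E
python3 m1.py
```

```text
pipe- [695.4 -80.9 372.9] [2. 2.]
pipe+ [582.5 357.6 376.4] [2.3 2.3]
hook [ 599.1 -329.7  211.5] [0.5 0.5]
grip [ 569.6 -308.9  212.7] [1.7 1.7]
[583.1 355.7 375. ] [693.9 -78.8 375. ] 448.3190788336174
[580.7 359.8 375. ] [696.9 -81.9 375. ] 456.7624362917287
stand [658.  143.7] yaw 0.25340426427518015
rail 2.2570957765652175 -186.84563249679138
rail 3.7574252513422732 189.39534288754274
arm -6.44370034067642 63.43733268228952
arm -7.105425813770789 127.12373305177913
[[ 681.9 -267.4   80. ]
 [ 633.  -421.7   80. ]
 [ 491.  -373.5   80. ]
 [ 543.8 -215.6   80. ]] [ 587.4 -319.6   80. ] [147.5 161.8 150.  166.5]
```

>>> {"name": "jog_arm", "arguments": {"increments": [[[0,0,0,0,0,-2,1],[0,0,0,0,0,-4,1],[0,0,0,1.5,-0.5,-5.5,1],[0,0,0,18,-7.3,-6.8,1],[0,0,0,18,-7.3,-6.8,1],[0,0,0,18,-7.3,-6.8,1],[0,0,0,18,-7.3,-6.8,1],[0,0,0,18,-7.3,-6.8,1],[0,0,0,18,-7.3,-6.8,1],[0,0,0,18,-7.3,-6.8,1],[0,0,0,18,-7.3,-6.8,1],[0,0,0,18,-7.3,-6.8,1]]]}}

```text
time: 1.3
tool_pos: [538.5, -329.1, 401.1]
ee_rot: [0.994, 0.113, -0.0, -0.0]
ft_force: [0.1, -0.3, -0.1]
gripper_width: 85.6
finger_force: 0.0
```

Run:
```python
from h import *
import pickle
grab_frame("wrist");c=camera_info("wrist");s=read_state();f=grab_frame("wrist")
cv2.imwrite("pics/w1.png",f);pickle.dump((c,s),open("w1.pkl","wb"))
print(s["tool_pos"],np.array(c["T"])[:3,3],[proj(c,p).round() for p in((599,-330,205),(570,-309,205))])
```

```text
[ 545.64269667 -320.66129928  400.69969725] [ 613.41722149 -304.87215824  543.21513973] [array([346., 123.]), array([319., 147.])]
```

View pics/w1.png

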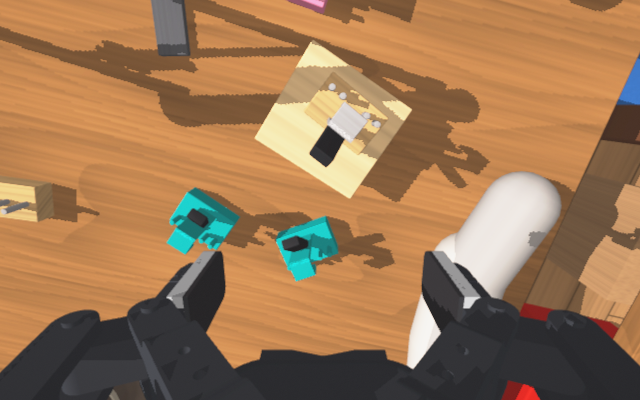

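The wrist view shows the carrier on the riser. The pick tips are at (332,87), (343,96), (365,115) and (377,124), the grey hook top is around (349,121), and the black grip runs (312,155)–(340,130). I'll refine these with masks.

Run:
```python
from h import *
import pickle
np.set_printoptions(precision=1,suppress=True)
c,s=pickle.load(open("w1.pkl","rb"))
f=cv2.imread("pics/w1.png");x0,y0=290,60
g=cv2.cvtColor(f[60:190,290:410],cv2.COLOR_BGR2HSV)
grey=((g[...,1]<60)&(g[...,2]>120)).astype(np.uint8);blk=(g[...,2]<55).astype(np.uint8)
pts=[]
for m,n in((grey,"grey"),(blk,"blk")):
    k,_=cv2.findContours(m,0,1)
    for q in k:
        if cv2.contourArea(q)<4: continue
        M=cv2.moments(q);ce=(M["m10"]/M["m00"]+x0,M["m01"]/M["m00"]+y0)
        r=cv2.minAreaRect(q)
        print(n,cv2.contourArea(q),np.array(ce),plane(c,ce,143)[:2],plane(c,ce,205)[:2])
        if cv2.contourArea(q)>100: b=cv2.boxPoints(r)+[x0,y0];print(b.tolist(),[plane(c,p,205)[:2] for p in b])
```

```text
grey 35.5 [376.1 123.5] [ 604.3 -368.9] [ 605.8 -358.9]
grey 884.0 [347.6 121.8] [ 598.3 -335.9] [ 600.6 -331.1]
[[324.39109802246094, 122.410888671875], [346.49010467529297, 95.40099334716797], [371.81188201904297, 116.11881256103516], [349.71287536621094, 143.1287078857422]] [array([ 594.7, -308.9]), array([ 624.6, -323.7]), array([ 611.6, -352.9]), array([ 580.9, -338.5])]
grey 35.0 [342.3  95.5] [ 625.4 -322.5] [ 623.6 -319.8]
grey 34.5 [331.8  86.6] [ 632.1 -308.4] [ 629.2 -307.9]
grey 64.0 [313.3  62.3] [ 652.3 -282. ] [ 646.3 -285.5]
blk 485.0 [329.  143.7] [ 568.5 -320.8] [ 575.4 -318.4]
[[308.6923065185547, 154.46154022216797], [327.30768966674805, 126.53845977783203], [345.53845977783203, 138.69229888916016], [326.9230766296387, 166.6153793334961]] [array([ 559.9, -300.9]), array([ 591.5, -312.6]), array([ 584.1, -333.3]), array([ 552.1, -321.9])]
```

```bash
cat >> h.py <<'E'
def target(yaw,lean,p):
    "tool pose: x along frame x, y along -frame y, leaning back by lean deg"
    x=np.array([np.cos(yaw),np.sin(yaw),0]);l=np.radians(lean);z=np.sin(l)*x-np.cos(l)*np.array([0,0,1.])
    y=np.array([np.sin(yaw),-np.cos(yaw),0]);return np.column_stack([np.cross(y,z),y,z]),np.array(p,float)
def row(Rt,p,s=None):
    s=s or read_state();R0=R.from_quat(s["ee_rot"]).as_matrix()
    return np.round(np.r_[R.from_matrix(R0.T@Rt).as_rotvec(degrees=True)/6,R0.T@(p-s["tool_pos"])/25],2).tolist()
E
python3 - <<'E'
from h import *
s=read_state();print(s["tool_pos"],s["qd"].round(3) if hasattr(s["qd"],"round") else s["qd"],s["joint_positions"],s["time"])
for lean,p in((36,(533.5,-300.1,243.5)),(36,(576.3,-319.7,178.8))): print(row(*target(-.43,lean,p)))
E
```

```text
[ 542.98381338 -323.09032059  400.29411413] [ 0.065 -0.027  0.078  0.042  0.027  0.006  0.073] [ 0.62560916  0.35588641 -0.23697792  1.29483043  0.07714376  1.5005293
 -0.9352605 ] 1.4
[-2.05, 5.76, 6.15, -0.17, -0.96, 6.28]
[-2.05, 5.76, 6.15, 1.3, 0.22, 8.86]
```

>>> {"name": "jog_arm", "arguments": {"increments": [[[-1,2.9,3.1,0,-0.5,3,0.65],[-2.05,5.76,6.15,-0.1,-0.9,6.2,0.65],[-2.05,5.76,6.15,-0.1,-0.9,6.2,0.65],[-2.05,5.76,6.15,-0.1,-0.9,6.2,0.65],[-2.05,5.76,6.15,-0.1,-0.9,6.2,0.65],[-2.05,5.76,6.15,-0.1,-0.9,6.2,0.65],[-2.05,5.76,6.15,-0.1,-0.9,6.2,0.65],[-2.05,5.76,6.15,-0.1,-0.9,6.2,0.65],[-2.05,5.76,6.15,-0.1,-0.9,6.2,0.65],[-2.05,5.76,6.15,-0.1,-0.9,6.2,0.65],[-2.05,5.76,6.15,-0.1,-0.9,6.2,0.65],[-2.05,5.76,6.15,-0.1,-0.9,6.2,0.65]]]}}

```text
time: 2.6
tool_pos: [530.1, -309.5, 246.3]
ee_rot: [0.928, -0.207, 0.301, 0.07]
ft_force: [-0.4, 0.2, -0.3]
gripper_width: 55.5
finger_force: 0.0
```

Run:
```python
from h import *
s=read_state();print(s["tool_pos"],s["joint_positions"],s["gripper_width"],s["time"],abs(np.array(s["qd"])).max())
print(row(*target(-.43,36,(576.3,-319.7,178.8))))
c=camera_info("wrist");s=read_state();f=grab_frame("wrist");cv2.imwrite("pics/w2.png",f)
cy=np.cos(-.43);sy=np.sin(-.43)
def W(x,y,z): return (600.2+cy*x-sy*y,-330.6+sy*x+cy*y,80+z)
for p in((-44,12,125),(-44,-12,125),(-14,15,125),(14,15,125),(14,-15,125),(20,34,63),(20,-34,63)): u=proj(c,W(*p));print(p,u.round(1));cv2.circle(f,tuple(int(v) for v in u),2,(0,0,255),-1)
cv2.imwrite("pics/w2.png",f)
```

```text
[ 530.07074571 -309.52116945  246.3452741 ] [ 0.58672572  0.10930127 -0.14624769  2.14221836  0.06586987  0.26299114
 -1.62208351] 55.47419342925926 2.6 0.0058949653623987085
[0.1, -0.0, -0.06, -0.09, -0.44, 3.27]
(-44, 12, 125) [286.5 221.6]
(-44, -12, 125) [325.7 221.2]
(-14, 15, 125) [283.  176.6]
(14, 15, 125) [284.2 138.3]
(14, -15, 125) [328.9 138. ]
(20, 34, 63) [269.7 169.1]
(20, -34, 63) [349.4 168.4]
```

View pics/w2.png

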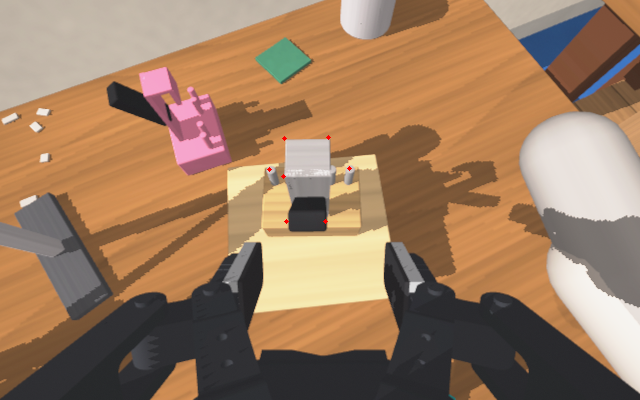

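The view matches the prediction within about 1 px: hook top (285–330, 139–176), grip end (288–327, 222). The gripper straddles it, so I'll approach.

>>> {"name": "jog_arm", "arguments": {"increments": [[[0.1,0,-0.05,-0.09,-0.42,0.5,0.65],[0.1,0,-0.05,-0.09,-0.42,1.2,0.65],[0.1,0,-0.05,-0.09,-0.42,1.9,0.65],[0.1,0,-0.05,-0.09,-0.42,2.5,0.65],[0.1,0,-0.05,-0.09,-0.42,3.0,0.65],[0.1,0,-0.05,-0.09,-0.42,3.2,0.65],[0.1,0,-0.05,-0.09,-0.42,3.25,0.65],[0.1,0,-0.05,-0.09,-0.42,3.25,0.65],[0.1,0,-0.05,-0.09,-0.42,3.25,0.65]]]}}

```text
time: 3.55
tool_pos: [575.8, -319.1, 178.4]
ee_rot: [0.929, -0.203, 0.302, 0.066]
ft_force: [0.3, 0.1, -0.3]
gripper_width: 55.7
finger_force: 0.0
```

Run:
```python
from h import *
s=read_state();print(s["tool_pos"],s["joint_positions"],s["gripper_width"],s["time"],abs(np.array(s["qd"])).max(),s["ft_force"])
print(row(*target(-.43,36,(576,-320.2,178.8))))
```

```text
[ 575.80614389 -319.1402744   178.36083456] [ 0.61403055  0.28896806 -0.21069821  2.11506908  0.47325073  0.12862519
 -2.02125837] 55.705546072188184 3.55 0.013984650307470746 [ 0.26309838  0.0881157  -0.29584674]
[-0.0, 0.0, -0.01, 0.03, 0.04, 0.0]
```

>>> {"name": "jog_arm", "arguments": {"increments": [[[0,0,0,0,0,-0.8,0.65],[0,0,0,0,0,-2,0.65],[0,-0.4,0,0,0,-3.2,0.65],[0,-0.8,0,0,0,-3.6,0.65],[0,-0.8,0,0,0,-3.6,0.65]]]}}

```text
time: 4.05
tool_pos: [528.6, -298.2, 254.7]
ee_rot: [0.94, -0.206, 0.265, 0.058]
ft_force: [0.6, 0.5, -0.4]
gripper_width: 55.2
finger_force: 0.0
```

>>> {"name": "jog_arm", "arguments": {"increments": [[[0,0,-1.4,0,0,0,0.65],[0,0,-2.8,0,0,0,0.65],[0,0,-4.2,0,0,0,0.65],[0,0,-5.6,0,0,0,0.65],[0,0,-7,0,0,0,0.65],[0,0,-8.4,0,0,0,0.65],[0,0,-9.8,0,0,0,0.65],[0,0,-11.2,0,0,0,0.65],[0,0,-12.6,0,0,0,0.65],[0,0,-14,0,0,0,0.65],[0,0,-15,0,0,0,0.65],[0,0,-15,0,0,0,0.65]]]}}

```text
time: 5.25
tool_pos: [527.6, -296.9, 250.7]
ee_rot: [0.81, 0.52, 0.146, 0.226]
ft_force: [-0.4, 0.5, -0.2]
gripper_width: 55.5
finger_force: 0.0
```

>>> {"name": "jog_arm", "arguments": {"increments": [[[0,0,-1.4,0,0,0,0.65],[0,0,-2.8,0,0,0,0.65],[0,0,-4.2,0,0,0,0.65],[0,0,-5.6,0,0,0,0.65],[0,0,-7,0,0,0,0.65],[0,0,-8.4,0,0,0,0.65],[0,0,-9.8,0,0,0,0.65],[0,0,-11.2,0,0,0,0.65],[0,0,-12.6,0,0,0,0.65],[0,0,-14,0,0,0,0.65],[0,0,-15,0,0,0,0.65],[0,0,-15,0,0,0,0.65]]]}}

```text
time: 6.45
tool_pos: [527.6, -297.0, 251.0]
ee_rot: [0.207, 0.941, -0.056, 0.263]
ft_force: [0.0, 0.4, 1.0]
gripper_width: 55.5
finger_force: 0.0
```

```bash
cat >> h.py <<'E'
def rtarget(yaw,lean,p):
    Rt,p=target(yaw,lean,p);return Rt@np.diag([-1,-1,1.]),p
E
python3 - <<'E'
from h import *
s=read_state();print(s["tool_pos"],s["joint_positions"],s["gripper_width"],s["time"],abs(np.array(s["qd"])).max(),s["ft_force"])
x=np.array([np.cos(-.43),np.sin(-.43),0]);l=np.radians(31)
g=np.array([600.2,-330.9,80])-37.5*x+[0,0,114.2]
tz=np.sin(l)*x-[0,0,np.cos(l)];p=g+19*tz;print(p)
print(row(*rtarget(-.43,31,p)), row(*rtarget(-.43,31,p-70*tz)))
E
```

```text
[ 527.61888405 -296.976643    250.95396058] [ 1.49040872  0.30793372 -1.21810435  2.0379427   0.674036    0.52388413
  0.99618681] 55.453345441883435 6.45 0.0902764373354536 [0.02685727 0.42222932 1.01245506]
[ 575.00867181 -319.34672728  177.91382129]
[0.01, 0.03, -0.02, -0.28, -0.03, 3.58] [0.01, 0.03, -0.02, -0.29, -0.02, 0.78]
```

>>> {"name": "jog_arm", "arguments": {"increments": [[[0,0,0,-0.28,-0.03,0.4,0.65],[0,0,0,-0.28,-0.03,1.0,0.65],[0,0,0,-0.28,-0.03,1.7,0.65],[0,0,0,-0.28,-0.03,2.4,0.65],[0,0,0,-0.28,-0.03,3.0,0.65],[0,0,0,-0.28,-0.03,3.4,0.65],[0,0,0,-0.28,-0.03,3.58,0.65],[0,0,0,-0.28,-0.03,3.58,0.65],[0,0,0,-0.28,-0.03,3.58,0.65]]]}}

```text
time: 7.35
tool_pos: [575.0, -319.6, 179.2]
ee_rot: [0.206, 0.941, -0.057, 0.263]
ft_force: [0.1, 1.0, 0.1]
gripper_width: 55.7
finger_force: 0.0
```

Run:
```python
from h import *
s=read_state();print(s["tool_pos"],s["joint_positions"],s["gripper_width"],s["time"],abs(np.array(s["qd"])).max(),s["ft_force"])
print(row(*rtarget(-.43,31,(575,-319.3,177.9))))
f=grab_frame("wrist");cv2.imwrite("pics/w3.png",f)
```

```text
[ 575.04217266 -319.59357484  179.20834237] [ 1.18153281  0.44419641 -0.92764696  2.014136    0.964524    0.4471161
  0.73583801] 55.74061320242354 7.35 0.013546354223844799 [0.10042793 1.02513496 0.12399724]
[0.0, 0.04, -0.02, 0.03, 0.01, 0.04]
```

View pics/w3.png

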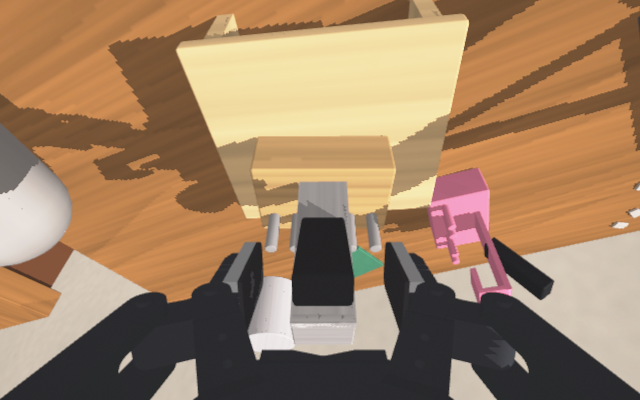

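The fingers at columns 262 and 385 straddle the black bar, which is centred at column 323. Closing.

>>> {"name": "jog_arm", "arguments": {"increments": [[[0,0,0,0,0,0,0.2],[0,0,0,0,0,0,0.1],[0,0,0,0,0,0,0.1],[0,0,0,0,0,0,0.1],[0,0,0,0,0,0,0.1]]], "squeeze": 90}}

```text
time: 7.9
tool_pos: [575.0, -320.2, 179.6]
ee_rot: [0.206, 0.941, -0.058, 0.263]
ft_force: [-3.8, 1.9, 5.7]
gripper_width: 22.4
finger_force: 88.8
```

Run:
```python
from h import *
s=read_state();print(s["tool_pos"],s["ee_rot"],s["gripper_width"],s["finger_force"],s["ft_force"])
R0=R.from_quat(s["ee_rot"]).as_matrix()
print("up 90:",R0.T@[0,0,90]/25, R0)
```

```text
[ 574.95111726 -320.16045774  179.59036496] [ 0.20602567  0.94071118 -0.05773784  0.26321521] 22.35095514016996 88.8290548324585 [-3.76994397  1.93170104  5.74419681]
up 90: [-1.86843578e+00 -6.15893512e-04 -3.07716547e+00] [[-7.76542352e-01  4.18016251e-01  4.71428032e-01]
 [ 3.57226340e-01  9.08439533e-01 -2.17087441e-01]
 [-5.19009940e-01 -1.71081531e-04 -8.54768187e-01]]
```

>>> {"name": "jog_arm", "arguments": {"increments": [[[0,0,0,-0.2,0,-0.33,0.1],[0,0,0,-0.6,0,-1.0,0.1],[0,0,0,-1.1,0,-1.8,0.1],[0,0,0,-1.6,0,-2.63,0.1],[0,0,0,-1.87,0,-3.08,0.1],[0,0,0,-1.87,0,-3.08,0.1],[0,0,0,-1.87,0,-3.08,0.1]]]}}

```text
time: 8.6
tool_pos: [574.0, -320.4, 268.0]
ee_rot: [0.206, 0.941, -0.058, 0.262]
ft_force: [-0.7, -0.6, -2.7]
gripper_width: 22.9
finger_force: 88.6
```

```bash
cat >> h.py <<'E'
YS=.2534;O=np.array([658,143.7,0]);RS=R.from_euler("z",YS).as_matrix()
RC=R.from_euler("z",-.43).as_matrix();RT0=R.from_quat([.20602567,.94071118,-.05773784,.26321521]).as_matrix()
HK=RT0.T@(np.array([600.2,-330.9,200])-[574.95,-320.16,179.6]) # hook in tool frame
RHT=RC.T@RT0                                                    # tool in hanger axes
def hookpose(s=None):
    s=s or read_state();Q=R.from_quat(s["ee_rot"]).as_matrix()
    return RS.T@(s["tool_pos"]+Q@HK-O), R.from_matrix(RS.T@Q@RHT.T).as_rotvec(degrees=True)
def hookrow(h,s=None):
    "jog row putting the hook at h (stand frame), hanger aligned with stand"
    Q=RS@RHT;return row(Q,O+RS@np.array(h,float)-Q@HK,s)
E
python3 - <<'E'
from h import *
s=read_state();print(s["tool_pos"],s["ft_force"],s["gripper_width"],s["joint_positions"],hookpose())
print(hookrow((-70,-60,265)))
E
```

```text
[ 573.99268648 -320.3634432   267.98429254] [-0.68062903 -0.62369164 -2.66777876] 22.883105065060914 [ 1.36714924  0.38008725 -1.14440084  1.91005382  0.7156484   0.6113303
  0.98437306] (array([-175.89097008, -444.95826528,  288.32195399]), array([  0.05407005,   0.12188562, -39.19708471]))
[-3.38, -0.02, -5.59, 5.79, 13.92, -2.4]
```

>>> {"name": "jog_arm", "arguments": {"increments": [[[-0.17,0,-0.28,0.3,0.7,-0.1,0.1],[-0.5,0,-0.84,0.9,2.1,-0.4,0.1],[-0.85,0,-1.4,1.45,3.5,-0.6,0.1],[-1.2,0,-1.96,2.0,4.9,-0.8,0.1],[-1.52,0,-2.5,2.6,6.3,-1.1,0.1],[-1.86,0,-3.1,3.2,7.7,-1.3,0.1],[-2.2,0,-3.6,3.8,9.1,-1.6,0.1],[-2.54,0,-4.2,4.35,10.5,-1.8,0.1],[-2.87,0,-4.75,4.9,11.8,-2.05,0.1],[-3.15,0,-5.2,5.4,13.0,-2.25,0.1],[-3.38,0,-5.59,5.79,13.9,-2.4,0.1],[-3.38,0,-5.59,5.79,13.9,-2.4,0.1]]]}}

```text
time: 9.8
tool_pos: [577.8, 64.9, 244.6]
ee_rot: [-0.125, 0.955, 0.035, 0.266]
ft_force: [-0.1, -0.8, -2.4]
gripper_width: 22.6
finger_force: 88.7
```

>>> {"name": "jog_arm", "arguments": {"increments": [[[0,0,0,0,0,0,0.1],[0,0,0,0,0,0,0.1],[0,0,0,0,0,0,0.1]]]}}

```text
time: 10.1
tool_pos: [579.2, 59.4, 245.1]
ee_rot: [-0.121, 0.956, 0.033, 0.267]
ft_force: [0.1, 0.0, -2.3]
gripper_width: 22.6
finger_force: 88.7
```

Run:
```python
from h import *
np.set_printoptions(precision=1,suppress=True)
c=camera_info("wrist");s=read_state();f=grab_frame("wrist");print(s["joint_positions"],hookpose(s),s["time"])
g=grab_frame("scene");cs=camera_info("scene")
W=lambda x,y,z:O+RS@np.array([x,y,z])
for p in((0,-192,216),(0,0,216),(0,100,216),(0,192,216),(0,118,216),(9,60,249),(9,130,249),(-9,60,249),(-9,130,249),(-20,0,375)):
    print(p,proj(c,W(*p)),proj(cs,W(*p)))
cv2.imwrite("pics/w4.png",f);cv2.imwrite("pics/s4.png",g)
a=cv2.resize(f[150:400,250:640],(640,410),interpolation=cv2.INTER_CUBIC)
b=cv2.resize(g[200:270,250:420],None,fx=3.7,fy=3.7,interpolation=cv2.INTER_CUBIC)
v=np.zeros((600,800,3),np.uint8);v[:339,:542]=cv2.resize(f,(542,339));v[340:599,:629]=b
cv2.imwrite("pics/v4.png",v)
```

```text
[ 1.   0.3 -1.4  2.1  0.7  0.5  1.1] (array([-70. , -61.1, 265.4]), array([-0. ,  0.1, -0. ])) 10.1
(0, -192, 216) [147.6 295.8] [266.9 229.7]
(0, 0, 216) [406.8 295.5] [332.2 235.2]
(0, 100, 216) [542.  295.3] [366.7 238.2]
(0, 192, 216) [666.5 295.1] [398.8 240.9]
(0, 118, 216) [566.3 295.3] [372.9 238.7]
(9, 60, 249) [499.2 345.9] [353.3 234.8]
(9, 130, 249) [600.5 345.8] [378.4 236.9]
(-9, 60, 249) [509.9 336.2] [353.7 229. ]
(-9, 130, 249) [617.2 336. ] [378.5 231.1]
(-20, 0, 375) [489.7 669.8] [333.4 201.1]
```

View pics/v4.png

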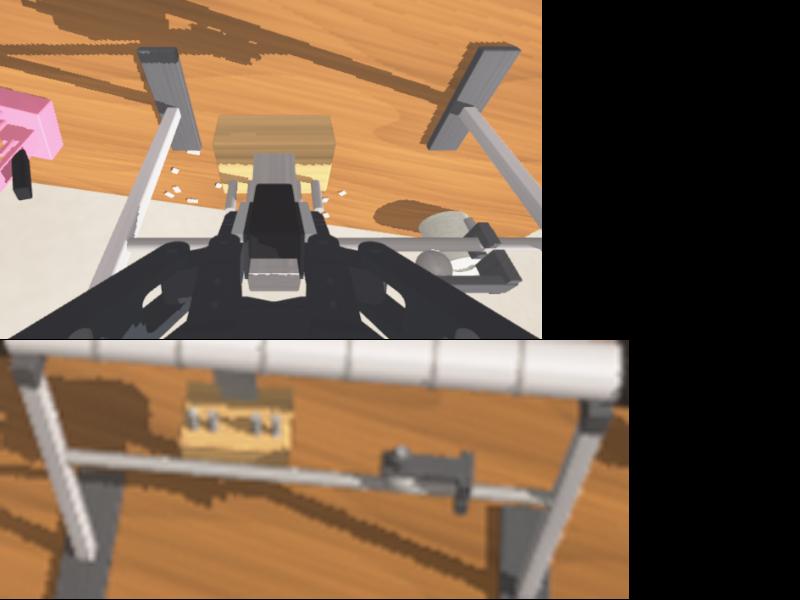

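The wrist part of the picture shows the rail at about row 243 of the reduced view (287 in full), the ball near full-size (512,310), and the stop plate near (578,285). The carrier is held straight in front of the rail. I'll refine the rail and catch numerically.

Run:
```python
from h import *
np.set_printoptions(precision=1,suppress=True)
s=read_state();c=camera_info("wrist");f=cv2.imread("pics/w4.png");print(np.round(s["joint_positions"],3))
g=cv2.cvtColor(f,cv2.COLOR_BGR2GRAY)
print("colA rows 272-305",{u:g[272:306,u].tolist() for u in(180,430,455)})
W=lambda x,y,z:O+RS@np.array([x,y,z])
for u in(180,430,455,600):
    print(u,[round(float(proj(c,W(0,-192+(u-147)/1.35,z))[1]),1) for z in(204,210,216)])
k=cv2.HoughCircles(cv2.GaussianBlur(g[285:345,470:560],(3,3),0),cv2.HOUGH_GRADIENT,1,20,param1=80,param2=12,minRadius=15,maxRadius=30)
if k is not None:
    for q in k[0][:3]:
        u=(q[0]+470,q[1]+285);o,d=ray(c,u);o=RS.T@(o-O);d=RS.T@d;t=-o[0]/d[0];print("ball",u,q[2],o+d*t)
print("expected ball r px",proj(c,W(0,74,231)),proj(c,W(0,88,231))-proj(c,W(0,74,231)))
for r in(278,282,290): print(r,g[r,540:620].tolist())
```

```text
[ 1.   0.3 -1.4  2.1  0.7  0.5  1.1]
colA rows 272-305 {180: [229, 229, 229, 229, 229, 229, 229, 229, 180, 132, 127, 131, 134, 138, 140, 143, 153, 167, 180, 189, 201, 211, 218, 203, 119, 51, 50, 51, 50, 51, 51, 50, 50, 51], 430: [228, 230, 230, 230, 229, 229, 228, 228, 181, 133, 129, 132, 136, 88, 51, 51, 51, 51, 51, 51, 50, 51, 51, 51, 50, 51, 51, 51, 50, 51, 53, 52, 52, 53], 455: [165, 163, 173, 217, 226, 226, 226, 226, 163, 123, 129, 132, 135, 140, 141, 141, 136, 98, 61, 51, 52, 51, 51, 51, 51, 51, 50, 51, 51, 51, 50, 50, 51, 51]}
180 [280.7, 287.9, 295.3]
430 [280.3, 287.5, 295.0]
455 [280.3, 287.5, 295.0]
600 [280.1, 287.3, 294.8]
ball (np.float32(508.5), np.float32(321.5)) 26.0 [  0.   67.8 235.9]
expected ball r px [514.6 314.6] [19.7 -0. ]
278 [179, 180, 179, 179, 179, 179, 180, 166, 123, 80, 68, 69, 69, 69, 69, 69, 70, 70, 70, 73, 75, 79, 79, 76, 72, 72, 72, 73, 73, 73, 72, 73, 75, 81, 83, 83, 82, 82, 82, 82, 82, 82, 83, 82, 83, 82, 109, 142, 154, 154, 154, 154, 154, 153, 153, 153, 154, 156, 158, 160, 161, 162, 165, 166, 167, 166, 165, 164, 162, 160, 158, 156, 155, 153, 151, 151, 152, 153, 153, 154]
282 [128, 128, 128, 128, 128, 128, 128, 128, 128, 128, 127, 128, 128, 128, 127, 127, 128, 128, 128, 128, 128, 127, 128, 128, 125, 103, 72, 73, 72, 72, 72, 73, 72, 72, 73, 78, 82, 83, 82, 82, 82, 82, 81, 82, 82, 82, 82, 82, 86, 109, 127, 128, 127, 128, 127, 127, 127, 127, 127, 126, 127, 127, 127, 127, 127, 127, 127, 127, 126, 127, 127, 126, 127, 127, 127, 127, 127, 127, 126, 126]
290 [145, 145, 145, 145, 145, 145, 145, 144, 144, 144, 144, 144, 144, 145, 144, 145, 144, 144, 144, 144, 144, 145, 144, 144, 145, 144, 147, 163, 171, 145, 97, 72, 73, 74, 78, 81, 82, 82, 80, 81, 99, 117, 122, 127, 127, 127, 127, 137, 158, 171, 176, 175, 175, 175, 176, 176, 175, 176, 175, 175, 175, 176, 175, 175, 175, 175, 175, 175, 175, 175, 175, 175, 175, 176, 175, 175, 175, 175, 175, 175]
```

Run:
```python
from h import *
np.set_printoptions(precision=2,suppress=True)
c=camera_info("wrist");f=cv2.imread("pics/w4.png");g=cv2.cvtColor(f,cv2.COLOR_BGR2GRAY)
for u in((565.3,282),(569.7,290)):
    o,d=ray(c,u);o=RS.T@(o-O);d=RS.T@d
    a=d[0]**2+d[2]**2;b=2*(o[0]*d[0]+(o[2]-210)*d[2]);k=o[0]**2+(o[2]-210)**2-36
    D=b*b-4*a*k;t=(-b-np.sqrt(max(D,0)))/2/a;p=o+d*t;print("plate",D>0,p,"seat",p[1]-18)
for r in(300,306,312): print(r,g[r,475:560].tolist())
print(g[285:345,513].tolist())
W=lambda x,y,z:O+RS@np.array([x,y,z])
for y in(60,74): print(proj(c,W(0,y,231)))
print(np.array(read_state()["joint_positions"]).tolist())
for h in((-70,-60,252),(0,-60,252),(0,-60,217)): print(hookrow(h))
```

```text
plate True [ -5.87 117.83 208.73] seat 99.82522033644818
plate True [ -4.18 119.19 214.3 ] seat 101.19429618343224
300 [218, 227, 226, 226, 225, 225, 225, 225, 225, 225, 225, 225, 225, 225, 225, 224, 224, 225, 225, 215, 171, 128, 116, 116, 118, 120, 122, 122, 124, 124, 125, 126, 127, 127, 127, 126, 125, 125, 126, 126, 128, 128, 126, 126, 126, 126, 125, 126, 129, 142, 160, 168, 170, 170, 171, 171, 171, 172, 173, 174, 175, 176, 176, 177, 178, 179, 178, 180, 182, 182, 182, 183, 183, 183, 184, 184, 184, 184, 157, 99, 73, 72, 72, 72, 72]
306 [51, 51, 50, 51, 50, 51, 61, 94, 135, 198, 227, 226, 226, 225, 225, 219, 178, 119, 114, 116, 116, 118, 120, 122, 123, 125, 126, 126, 128, 130, 131, 134, 134, 134, 135, 136, 136, 136, 135, 134, 133, 133, 134, 135, 136, 135, 134, 134, 134, 134, 134, 132, 129, 129, 134, 147, 162, 170, 170, 170, 170, 183, 208, 226, 239, 244, 245, 245, 246, 246, 246, 246, 246, 246, 246, 246, 246, 246, 246, 246, 246, 245, 242, 243, 242]
312 [51, 50, 51, 50, 51, 51, 50, 51, 51, 50, 50, 50, 51, 51, 51, 50, 53, 62, 83, 107, 119, 122, 123, 125, 126, 129, 130, 131, 132, 133, 134, 136, 138, 139, 140, 140, 141, 142, 142, 142, 141, 140, 139, 138, 139, 141, 141, 140, 139, 139, 139, 140, 139, 139, 136, 134, 136, 137, 198, 243, 246, 246, 246, 246, 246, 246, 246, 246, 246, 246, 246, 246, 246, 246, 246, 246, 246, 246, 246, 246, 241, 220, 216, 209, 216]
[140, 140, 141, 142, 144, 145, 146, 146, 145, 171, 164, 131, 121, 123, 124, 126, 127, 129, 131, 132, 134, 135, 138, 139, 140, 141, 142, 142, 143, 146, 149, 151, 152, 151, 149, 147, 146, 145, 145, 102, 59, 50, 50, 51, 50, 50, 50, 50, 51, 50, 50, 50, 50, 50, 50, 50, 50, 50, 50, 51]
[494.86 314.64]
[514.6  314.61]
[1.0297082595838967, 0.33992730298010854, -1.3702194389400713, 2.0848947792254715, 0.6986525218632978, 0.5165965943995, 1.0533992307813353]
[-0.01, -0.01, -0.0, 0.29, 0.04, 0.47]
[-0.01, -0.01, -0.0, -2.1, 0.05, 1.92]
[-0.01, -0.01, -0.0, -1.38, 0.05, 3.11]
```

>>> {"name": "jog_arm", "arguments": {"increments": [[[0,0,0,0.1,0.05,0.55,0.1],[0,0,0,-0.2,0.05,0.8,0.1],[0,0,0,-0.7,0.05,1.07,0.1],[0,0,0,-1.2,0.05,1.37,0.1],[0,0,0,-1.7,0.05,1.68,0.1],[0,0,0,-2.0,0.05,1.86,0.1],[0,0,0,-2.1,0.05,1.92,0.1],[0,0,0,-2.1,0.05,1.92,0.1],[0,0,0,-2.1,0.05,1.92,0.1]]]}}

```text
time: 11.1
tool_pos: [646.1, 78.9, 231.4]
ee_rot: [-0.122, 0.955, 0.034, 0.267]
ft_force: [0.2, 0.3, -2.6]
gripper_width: 22.5
finger_force: 88.7
```

Run:
```python
from h import *
np.set_printoptions(precision=2,suppress=True)
s=read_state();print(s["time"],np.array(s["joint_positions"]).tolist(),hookpose(s),s["ft_force"])
for h in((0,-60,225),(0,-60,217)): print(hookrow(h))
f=grab_frame("wrist");cv2.imwrite("pics/w5.png",f);g=cv2.cvtColor(f,cv2.COLOR_BGR2GRAY);c=camera_info("wrist")
W=lambda x,y,z:O+RS@np.array([x,y,z])
for u in(140,160,180): print(u,[round(float(v),1) for z in(204,210,216) for v in proj(c,W(0,-192+(u-147)/1.35,z))],g[200:330:2,u].tolist())
```

```text
11.1 [0.7558122930035317, 0.44179051809879005, -1.1639458318838525, 1.9652679068490144, 0.8326339959938941, 0.5586689097110563, 0.9422542678702956] (array([ -0.36, -58.98, 251.75]), array([-0.03,  0.08,  0.05])) [ 0.18  0.28 -2.63]
[0.0, -0.01, 0.01, 0.54, -0.04, 0.92]
[0.0, -0.01, 0.01, 0.71, -0.04, 1.2]
140 [88.0, 243.1, 82.9, 251.8, 77.7, 260.8] [162, 163, 156, 159, 156, 148, 205, 218, 218, 217, 217, 218, 219, 219, 220, 220, 220, 220, 220, 220, 221, 146, 122, 128, 131, 136, 156, 173, 189, 202, 212, 215, 219, 220, 219, 220, 219, 218, 218, 218, 218, 219, 219, 219, 219, 219, 219, 219, 219, 219, 219, 219, 219, 219, 220, 221, 221, 221, 221, 220, 138, 47, 47, 47, 47]
160 [113.3, 243.1, 108.8, 251.8, 104.1, 260.8] [166, 161, 163, 161, 158, 161, 154, 151, 218, 220, 222, 222, 222, 221, 222, 222, 222, 221, 220, 220, 220, 144, 122, 129, 131, 137, 156, 174, 191, 203, 212, 215, 220, 220, 221, 222, 222, 221, 221, 221, 220, 220, 220, 219, 219, 219, 219, 219, 220, 220, 220, 221, 221, 221, 139, 48, 47, 47, 47, 48, 47, 48, 47, 48, 47]
180 [138.6, 243.1, 134.7, 251.7, 130.6, 260.8] [161, 166, 235, 242, 242, 172, 161, 160, 153, 200, 222, 223, 223, 222, 221, 220, 220, 220, 221, 222, 222, 146, 123, 128, 131, 137, 158, 176, 190, 203, 213, 215, 221, 220, 220, 220, 221, 221, 221, 222, 222, 222, 222, 222, 221, 220, 219, 219, 115, 48, 48, 48, 47, 47, 47, 47, 48, 48, 48, 48, 48, 48, 48, 48, 49]
```

>>> {"name": "jog_arm", "arguments": {"increments": [[[0,0,0,0.18,-0.04,0.31,0.1],[0,0,0,0.36,-0.04,0.62,0.1],[0,0,0,0.54,-0.04,0.92,0.1],[0,0,0,0.62,-0.04,1.06,0.1],[0,0,0,0.68,-0.04,1.15,0.1],[0,0,0,0.71,-0.04,1.2,0.1],[0,0,0,0.71,-0.04,1.2,0.1],[0,0,0,0.71,-0.04,1.2,0.1]]]}}

```text
time: 11.95
tool_pos: [647.4, 78.3, 197.1]
ee_rot: [-0.122, 0.955, 0.034, 0.267]
ft_force: [0.4, 0.4, -2.4]
gripper_width: 22.5
finger_force: 88.7
```

Run:
```python
from h import *
np.set_printoptions(precision=2,suppress=True)
s=read_state();print(s["time"],np.array(s["joint_positions"]).tolist(),hookpose(s),s["ft_force"],s["ft_torque"])
for h in((0,-60,216),(0,42,216.5),(0,100,216.5)): print(hookrow(h))
```

```text
11.95 [0.6820391719596872, 0.4638015684503457, -1.0716174533787772, 2.002253856982606, 0.926100501035082, 0.49287413224930654, 0.8527488247389254] (array([  0.79, -59.84, 217.47]), array([-0.02,  0.02,  0.06])) [ 0.41  0.43 -2.44] [-0.24  0.85  0.02]
[0.0, -0.0, 0.01, 0.06, -0.0, 0.03]
[0.0, -0.0, 0.01, 0.05, 4.08, 0.01]
[0.0, -0.0, 0.01, 0.05, 6.4, 0.01]
```

>>> {"name": "jog_arm", "arguments": {"increments": [[[0,0,0,0.05,0,0.03,0.1],[0,0,0,0.07,0,0.055,0.1],[0,0,0,0.07,0,0.055,0.1],[0,0,0,0.07,0,0.055,0.1]]]}}

```text
time: 12.35
tool_pos: [647.0, 78.1, 195.4]
ee_rot: [-0.122, 0.955, 0.034, 0.268]
ft_force: [-1.6, -1.1, 2.9]
gripper_width: 22.6
finger_force: 89.6
```

Run:
```python
from h import *
np.set_printoptions(precision=2,suppress=True)
s=read_state();print(s["time"],hookpose(s),s["ft_force"],s["ft_torque"])
for h in((0,40,215.5),(0,100,215.5)): print(hookrow(h))
```

```text
12.35 (array([  0.28, -59.93, 215.81]), array([-0.04, -0.03,  0.06])) [-1.59 -1.11  2.93] [-0.1   0.41 -0.08]
[-0.0, 0.0, 0.01, 0.02, 4.0, 0.0]
[-0.0, 0.0, 0.01, 0.01, 6.4, -0.0]
```

>>> {"name": "jog_arm", "arguments": {"increments": [[[0,0,0,-0.01,0.3,-0.02,0.1],[0,0,0,-0.01,0.8,-0.02,0.1],[0,0,0,-0.01,1.4,-0.02,0.1],[0,0,0,-0.01,2.0,-0.02,0.1],[0,0,0,-0.01,2.6,-0.02,0.1],[0,0,0,-0.01,3.1,-0.02,0.1],[0,0,0,-0.01,3.5,-0.02,0.1],[0,0,0,-0.01,3.8,-0.02,0.1],[0,0,0,-0.01,3.95,-0.02,0.1],[0,0,0,-0.01,4.0,-0.02,0.1],[0,0,0,-0.01,4.0,-0.02,0.1]]]}}

```text
time: 13.45
tool_pos: [621.6, 174.9, 195.4]
ee_rot: [-0.122, 0.955, 0.034, 0.267]
ft_force: [-0.6, -0.6, 2.9]
gripper_width: 22.7
finger_force: 89.5
```

Run:
```python
from h import *
np.set_printoptions(precision=2,suppress=True)
s=read_state();print(s["time"],hookpose(s),RS.T@s["ft_force"],s["joint_positions"])
print(hookrow((0,100,216)))
f=grab_frame("wrist");cv2.imwrite("pics/w6.png",f);c=camera_info("wrist")
W=lambda x,y,z:O+RS@np.array([x,y,z])
for y in(40,72,100,118): print(proj(c,W(0,y,231 if y==72 else 216)))
cv2.imwrite("pics/w6c.png",cv2.resize(f[180:380,180:500],None,fx=2.5,fy=2.5))
```

```text
13.45 (array([ -0.01,  40.11, 215.81]), array([-0.01,  0.02,  0.06])) [-0.7  -0.44  2.91] [ 0.43  0.42 -1.    2.02  1.01  0.52  0.58]
[0.0, -0.0, 0.01, -0.0, 2.4, -0.01]
[324.27 324.31]
[394.69 356.99]
[447.81 324.2 ]
[484.87 324.17]
```

View pics/w6c.png

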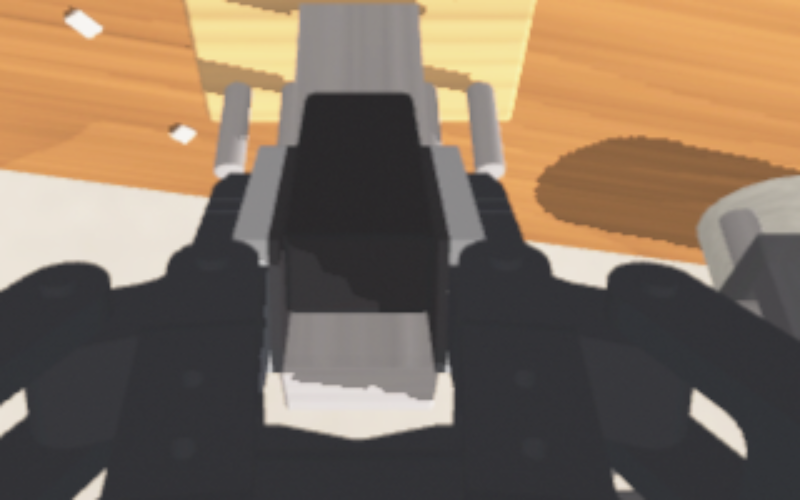

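The hook is centred in the grip at crop columns 285–435 and the rail ahead is clear, with the catch at the right. I'll ease it under the ball.

>>> {"name": "jog_arm", "arguments": {"increments": [[[0,0,0,0,0.2,0,0.1],[0,0,0,0,0.4,0,0.1],[0,0,0,0,0.6,0,0.1],[0,0,0,0,0.7,0,0.1],[0,0,0,0,0.8,0,0.1],[0,0,0,0,0.8,0,0.1]]]}}

```text
time: 14.1
tool_pos: [617.0, 193.2, 195.4]
ee_rot: [-0.121, 0.955, 0.033, 0.267]
ft_force: [2.4, -4.7, 4.4]
gripper_width: 22.3
finger_force: 89.5
```

```bash
cat > st.py <<'E'
from h import *
np.set_printoptions(precision=2,suppress=True)
s=read_state();print(s["time"],hookpose(s),RS.T@s["ft_force"],np.array(s["joint_positions"]));print(hookrow((0,100,216)))
E
python3 st.py
```

```text
14.1 (array([  0.15,  58.95, 215.78]), array([-0.09,  0.03, -0.05])) [ 1.15 -5.14  4.37] [ 0.38  0.41 -0.99  2.02  1.03  0.54  0.53]
[-0.02, -0.0, 0.0, 0.0, 1.64, -0.01]
```

>>> {"name": "jog_arm", "arguments": {"increments": [[[0,0,0,0,0.12,0,0.1],[0,0,0,0,0.24,0,0.1],[0,0,0,0,0.36,0,0.1],[0,0,0,0,0.48,0,0.1],[0,0,0,0,0.6,0,0.1],[0,0,0,0,0.72,0,0.1],[0,0,0,0,0.84,0,0.1],[0,0,0,0,0.84,0,0.1]]]}}

```text
time: 14.9
tool_pos: [611.7, 213.7, 195.4]
ee_rot: [-0.121, 0.955, 0.033, 0.267]
ft_force: [2.0, -4.6, 5.3]
gripper_width: 22.3
finger_force: 89.5
```

```bash
python3 st.py
```

```text
14.9 (array([  0.12,  80.18, 215.75]), array([-0.08,  0.03, -0.03])) [ 0.78 -4.92  5.29] [ 0.32  0.42 -0.98  2.02  1.05  0.56  0.47]
[-0.01, -0.0, 0.0, -0.0, 0.79, -0.01]
```

>>> {"name": "jog_arm", "arguments": {"increments": [[[0,0,0,0,0.12,0,0.1],[0,0,0,0,0.24,0,0.1],[0,0,0,0,0.36,0,0.1],[0,0,0,0,0.46,0,0.1],[0,0,0,0,0.54,0,0.1],[0,0,0,0,0.62,0,0.1],[0,0,0,0,0.7,0,0.1],[0,0,0,0,0.7,0,0.1]]]}}

```text
time: 15.7
tool_pos: [606.8, 231.7, 195.4]
ee_rot: [-0.122, 0.955, 0.034, 0.267]
ft_force: [0.6, -3.0, 4.4]
gripper_width: 22.5
finger_force: 89.5
```

```bash
python3 st.py
```

```text
15.7 (array([ -0.05,  98.82, 215.75]), array([-0.02,  0.02,  0.07])) [-0.19 -3.09  4.35] [ 0.28  0.42 -0.97  2.01  1.06  0.58  0.43]
[0.0, -0.0, 0.01, -0.01, 0.05, -0.01]
```

>>> {"name": "jog_arm", "arguments": {"increments": [[[0,0,0,0,0.04,0,0.1],[0,0,0,0,0.06,0,0.1],[0,0,0,0,0.06,0,0.1]]]}}

```text
time: 16.0
tool_pos: [606.6, 232.7, 195.3]
ee_rot: [-0.122, 0.955, 0.034, 0.267]
ft_force: [2.1, -4.1, 4.9]
gripper_width: 22.3
finger_force: 89.6
```

```bash
python3 st.py
python3 - <<'E'
from h import *
g=grab_frame("scene");cv2.imwrite("pics/s7.png",g)
cv2.imwrite("pics/s7c.png",cv2.resize(g[205:265,320:420],None,fx=8,fy=8,interpolation=cv2.INTER_CUBIC))
E
```

```text
16.0 (array([ -0.03,  99.88, 215.73]), array([-0.04,  0.03,  0.04])) [ 0.97 -4.46  4.86] [ 0.28  0.42 -0.97  2.01  1.06  0.58  0.43]
[-0.0, -0.0, 0.01, -0.01, 0.01, -0.01]
```

>>> {"name": "jog_arm", "arguments": {"increments": [[[0,0,0,0,0.04,0,0.1],[0,0,0,0,0.06,0,0.1],[0,0,0,0,0.06,0,0.1]]]}}

```text
time: 16.35
tool_pos: [606.2, 234.2, 195.3]
ee_rot: [-0.122, 0.955, 0.034, 0.267]
ft_force: [1.0, -3.5, 5.4]
gripper_width: 22.4
finger_force: 89.6
```

```bash
python3 st.py
```

```text
16.35 (array([ -0.03, 101.38, 215.73]), array([-0.03,  0.03,  0.04])) [ 0.1  -3.6   5.44] [ 0.27  0.42 -0.97  2.01  1.06  0.58  0.43]
[-0.0, -0.0, 0.01, -0.01, -0.05, -0.01]
```

View pics/s7c.png

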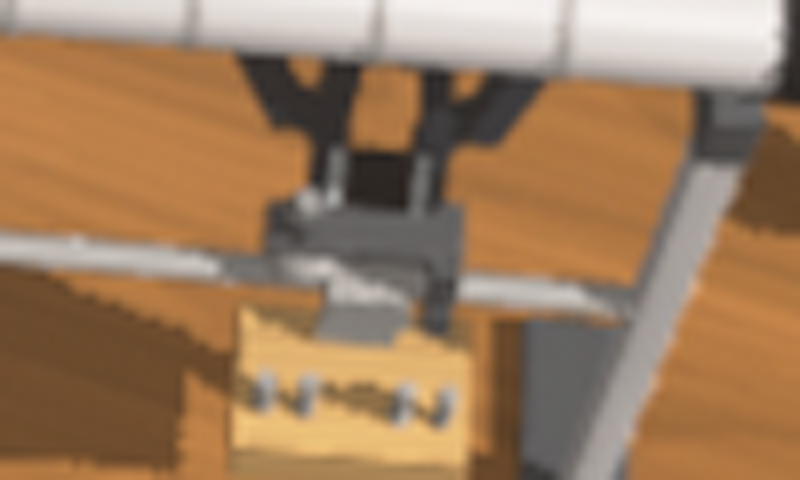

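The crop shows the hook at columns 328–412 with the stop plate edge at about 428, so a gap of a few mm remains. The catch is in its original place. I'll creep on until the plate is felt, then back off.

>>> {"name": "jog_arm", "arguments": {"increments": [[[0,0,0,0,0.03,0,0.1],[0,0,0,0,0.04,0,0.1],[0,0,0,0,0.04,0,0.1]]]}}

```text
time: 16.65
tool_pos: [606.0, 235.1, 195.4]
ee_rot: [-0.122, 0.955, 0.034, 0.267]
ft_force: [0.8, -3.1, 5.9]
gripper_width: 22.7
finger_force: 89.6
```

```bash
python3 st.py
python3 - <<'E'
from h import *
g=cv2.cvtColor(grab_frame("scene"),cv2.COLOR_BGR2GRAY);a=cv2.cvtColor(cv2.imread("pics/s4.png"),cv2.COLOR_BGR2GRAY);b=cv2.cvtColor(cv2.imread("pics/s7.png"),cv2.COLOR_BGR2GRAY)
for n,i in(("s4",a),("s7",b),("now",g)):
    print(n);print(i[225:236,353:365])
# plate / hook gap rows
print(g[240:246,360:380])
E
```

```text
16.65 (array([ -0.01, 102.29, 215.75]), array([-0.04,  0.02,  0.04])) [ 0.01 -3.16  5.93] [ 0.27  0.42 -0.97  2.01  1.06  0.58  0.42]
[-0.0, -0.0, 0.01, -0.01, -0.09, -0.01]
s4
[[136 137 138 138 138 139 140 139 137 135 131 127]
 [138 139 138 138 137 137 138 139 139 139 139 137]
 [141 140 141 141 139 138 137 136 137 137 137 137]
 [138 139 140 136 138 147 141 136 137 136 136 136]
 [128 122 121 114 140 162 147 133 137 140 138 137]
 [106  87  83  83 138 167 152 126 126 129 128 127]
 [ 88  66  74  84 110 141 135 116 108 105 106 105]
 [ 88  65  68  83  96 110 107 103 102 100 100 100]
 [ 85  65  62  65  78  91  96  99  99  99  99  99]
 [ 88  82  81  72  72  86  95  99 100 100 100  99]
 [ 92  92  93  83  80  93  98  97 101 103 104 101]]
s7
[[137 138 138 139 139 102  56  50 100 108  71  41]
 [139 139 138 138 138  99  53  56 102 104  67  42]
 [141 141 142 141 139  98  49  63 104  98  59  41]
 [138 140 141 137 139 126  95  82 132 112  55  41]
 [130 123 121 114 141 163 141 119 165 132  54  40]
 [107  88  83  83 138 168 153 135 150 120  71  61]
 [ 88  66  74  83 111 142 136 117 106  96  92  90]
 
[... 580 characters left out ...]
84  95 110 107 103 102 100 100 100]
 [ 85  66  62  65  79  91  96  98 100 100 100  99]
 [ 89  83  81  72  71  86  95  99 100 100  99 100]
 [ 92  92  93  83  80  94  99  98 101 103 104 102]]
[[117 103 172 190 181 160 145 145 123 108 108 108 107  82  69  72  73 142
  183 191]
 [117 104 176 192 187 191 187 184 162 147 125 109 105  80  69  74  81 151
  186 191]
 [126 108 156 167 170 176 169 162 162 168 147 119  94  72  69  74  89 134
  151 155]
 [119 111 121 126 126 126 126 123 123 133 143 128  91  77  80  81  99 121
  126 127]
 [117 120 124 126 126 126 126 126 126 126 126 120  95  82  85  86 104 119
  125 129]
 [119 124 126 128 127 127 127 127 126 126 126 112  87  74  73  74  96 109
  114 119]]
```

The ball and catch pixels are identical to those before the slide, so the ball is down and the catch has not moved. The carrier is captured. Releasing.

>>> {"name": "jog_arm", "arguments": {"increments": [[[0,0,0,-0.02,-0.02,-0.03,0.1],[0,0,0,-0.02,-0.02,-0.03,0.3],[0,0,0,-0.02,-0.02,-0.03,0.4],[0,0,0,-0.02,-0.02,-0.03,0.5],[0,0,0,-0.02,-0.02,-0.03,0.6],[0,0,0,-0.02,-0.02,-0.03,0.65],[0,0,0,-0.02,-0.02,-0.03,0.65],[0,0,0,-0.02,-0.02,-0.03,0.65]]], "squeeze": 20}}

```text
time: 17.5
tool_pos: [605.9, 234.8, 196.1]
ee_rot: [-0.122, 0.955, 0.034, 0.267]
ft_force: [0.2, -0.6, -0.0]
gripper_width: 55.6
finger_force: 0.0
```

```bash
python3 st.py
python3 - <<'E'
from h import *
s=read_state();print(s["gripper_width"],s["finger_force"])
f=grab_frame("wrist");cv2.imwrite("pics/w8.png",f)
g=(cv2.cvtColor(f,cv2.COLOR_BGR2GRAY));print([g[r,225:420:5].tolist() for r in(230,260)])
E
```

```text
17.5 (array([ -0.16, 102.08, 216.43]), array([-0.02,  0.05,  0.06])) [ 0.05 -0.68 -0.02] [ 0.27  0.42 -0.97  2.01  1.06  0.58  0.43]
[0.0, -0.01, 0.01, 0.0, -0.08, 0.02]
55.560119360796826 0.0
[[164, 163, 163, 166, 169, 170, 171, 169, 161, 137, 137, 193, 178, 177, 138, 110, 41, 41, 40, 42, 41, 41, 41, 42, 41, 144, 133, 171, 173, 131, 140, 182, 173, 171, 167, 163, 165, 165, 166], [51, 52, 135, 138, 138, 47, 45, 44, 171, 228, 209, 181, 161, 160, 105, 41, 40, 42, 40, 41, 40, 41, 40, 42, 41, 41, 151, 110, 111, 112, 113, 115, 45, 45, 47, 130, 138, 138, 52]]
```

Released cleanly, with the bar centred between the fingers. Retreating along the tool axis.

>>> {"name": "jog_arm", "arguments": {"increments": [[[0,0,0,0,0,-0.3,0.65],[0,0,0,0,0,-0.9,0.65],[0,0,0,0,0,-1.7,0.65],[0,0,0,0,0,-2.6,0.65],[0,0,0,0,0,-3.4,0.65],[0,0,0,1,0,-4.0,0.65],[0,0,0,2,0,-4.2,0.65],[0,0,0,2.5,0,-4.2,0.65],[0,0,0,2.5,0,-4.2,0.65],[0,0,0,2.5,0,-4.2,0.65],[0,0,0,2.5,0,-4.2,0.65]]]}}

```text
time: 18.65
tool_pos: [502.5, 208.3, 254.1]
ee_rot: [-0.121, 0.955, 0.034, 0.267]
ft_force: [0.1, 0.6, 0.0]
gripper_width: 55.9
finger_force: 0.0
```

Run:
```python
from h import *
np.set_printoptions(precision=2,suppress=True)
s=read_state();print(s["time"],s["tool_pos"],s["ft_force"],abs(np.array(s["qd"])).max(),s["joint_positions"])
c=camera_info("wrist");f=grab_frame("wrist");cv2.imwrite("pics/w9.png",f)
# expected pixels of hung carrier at y=102 (grip bar outline, picks) versus masks
def P(x,y,z,ys=102): return proj(c,O+RS@np.array([x,ys+y,96.5+z]))
print("bar top exp",P(-44,12,125),P(-44,-12,125),"foot",P(-12-7,12,74),P(-19,-12,74))
h=cv2.cvtColor(f,cv2.COLOR_BGR2HSV);m=(h[...,2]<50).astype(np.uint8)
n,l,st,ce=cv2.connectedComponentsWithStats(m)
for i in range(1,n):
    if st[i,4]>150: print("dark",st[i],ce[i])
g=cv2.cvtColor(grab_frame("scene"),cv2.COLOR_BGR2GRAY);print(g[225:236,353:365]);print(g[240:246,358:380])
def dif(n):
    a=cv2.cvtColor(cv2.imread("pics/s1.png"),cv2.COLOR_BGR2GRAY).astype(int);return abs(a-g)[170:200,340:450].max()
u=[proj("scene",O+RS@np.array(p)) for p in((14,102-15,216-15),(14,102+15,216-15))];print(u)
```

```text
18.65 [502.52 208.26 254.12] [0.06 0.62 0.03] 0.005532868206197072 [ 0.67  0.12 -1.29  2.15  0.62  0.51  0.76]
bar top exp [339.99 286.3 ] [307.22 286.36] foot [336.89 247.41] [309.97 247.46]
dark [ 308  242   31   50 1201] [322.45 264.85]
dark [ 384  243   24   86 1098] [394.45 282.49]
[[136 138 138 139 139 139 140 140 138 134 104  60]
 [139 139 138 138 137 138 139 139 140 140 105  57]
 [141 141 141 141 139 138 138 136 137 137  99  49]
 [139 140 140 136 138 146 142 137 138 137  98  49]
 [129 123 120 113 141 163 148 133 137 140  98  46]
 [107  88  83  83 138 168 152 127 126 130  95  61]
 [ 89  66  74  83 111 142 136 116 108 106  97  90]
 [ 88  66  68  84  96 111 107 104 102 101 100 100]
 [ 85  65  62  65  78  91  96  99  99 100 100  99]
 [ 89  82  82  72  71  87  95  98 100  99 100 100]
 [ 92  92  93  83  80  93  98  97 100 103 104 101]]
[[135 129 117 111 168 186 181 160 145 145 124 107 107 108 109  84  69  72
   72 141 183 190]
 [122 120 116 111 160 177 176 180 181 187 171 158 131 109 105  78  67  74
   81 151 185 190]
 [129 132 128 118 137 146 153 159 160 169 175 177 139 105  91  71  69  73
   89 133 151 154]
 [117 123 120 110 120 127 129 127 125 126 124 125 117 104  83  76  80  81
   99 120 126 127]
 [113 114 105 112 124 128 127 127 127 127 126 126 120 105  84  82  85  85
  105 121 125 129]
 [112 111 111 122 128 129 129 128 128 127 127 127 118 104  85  74  74  73
   96 112 114 119]]
[array([361.56, 244.38]), array([371.92, 245.27])]
```

>>> {"name": "jog_arm", "arguments": {"increments": [[[0,0,0,0,0,0,0.65],[0,0,0,0,0,0,0.65],[0,0,0,0,0,0,0.65],[0,0,0,0,0,0,0.65],[0,0,0,0,0,0,0.65],[0,0,0,0,0,0,0.65]]]}}

```text
time: 19.35
tool_pos: [501.5, 207.8, 253.5]
ee_rot: [-0.122, 0.955, 0.034, 0.267]
ft_force: [-0.0, 0.6, -0.3]
gripper_width: 55.6
finger_force: 0.0
```

Run:
```python
from h import *
a=cv2.imread("pics/w9.png");f=grab_frame("wrist");print(np.abs(a.astype(int)-f)[150:300,250:380].max())
print(sign_off())
```

```text
101
the job is handed in; nothing more can be done
None
```

The carrier hangs in the parking catch between the ball and the stop plate, with its grip towards the robot, and the gripper is clear of it. I handed the job in at about 19 s. The last pictures showed the ball down and the catch unmoved, but the final stillness check was inconclusive because the arm had drifted about 1 mm, and `sign_off()` gave no verdict.

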